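# Load the lapping tray with bottom caps and shut its keeper bar

## Task

First slide the wooden tray along the bench, without lifting it, fully home into the corner of the two steel rails. Then lay one spare pewter-gray cap flat in each empty pocket, leaving the caps already in the tray in place, the brass cap alone and any spare left over down on the bench. Last, push the free end of the keeper bar round over the loaded tray until it meets its stop, without disturbing the other parts lying about.

Things in the scene. Friction and masses are not known exactly. Their poses are not given: they have to be found in the camera images.
- dock: fixed loading corner: two dark steel rails 12 mm thick, 16 mm high. Origin on the bench where the tray's centre belongs; x points away from the robot (turned up to 0.1 rad), y to its left. Inner face of the back rail at x = +85 mm, of the side rail at y = +57 mm; the other sides are open, marked by flat yellow lines. The keeper bar's pivot pin stands behind the back rail at x = +130 mm, y = 0
- tray: loose wooden tray, 168 (its x) by 112 (its y) by 12 mm high, 0.4 to 0.65 kg; starts 25 to 45 mm short of home in x of the dock, 60 to 130 mm in y, turned up to 0.2 rad. Origin at the centre of its underside, axes as the dock's when home. Six square pockets 31 mm wide, 5 mm deep, green floor, 3 along x by 2 along y, at 56 mm pitch. A seated cap stands 11 mm above the tray's top
- bar (a joint): angle of the keeper bar about its upright pivot pin (rad): 0 = shut against its brass stop pin, lying along -x of the dock over the middle of the tray between the two rows; grows as the free end swings towards +y of the dock, to 1.6. Starts 1.15 to 1.35. Light friction (under 1 N at the knob), no spring. When open it leaves all pockets clear from above
- knob (a point): centre of the upright red knob at the bar's free end, 234 mm from the pivot axis: 18 mm in diameter, from 35 to 75 mm above the bench. The aluminium bar is 44 mm wide (30 mm near the pivot, 22 mm at the knob), its underside 29 mm and top 35 mm above the bench: 6 mm over seated caps
- pocket1 (a point): middle of tray pocket 1, where the centre of a seated cap lies: 8 mm above the pocket's floor, 3 mm above the tray's top, 15 mm above its underside
- pocket2 (a point): middle of tray pocket 2, where the centre of a seated cap lies: 8 mm above the pocket's floor, 3 mm above the tray's top, 15 mm above its underside
- pocket3 (a point): middle of tray pocket 3, where the centre of a seated cap lies: 8 mm above the pocket's floor, 3 mm above the tray's top, 15 mm above its underside
- pocket4 (a point): middle of tray pocket 4, where the centre of a seated cap lies: 8 mm above the pocket's floor, 3 mm above the tray's top, 15 mm above its underside
- pocket5 (a point): middle of tray pocket 5, where the centre of a seated cap lies: 8 mm above the pocket's floor, 3 mm above the tray's top, 15 mm above its underside
- pocket6 (a point): middle of tray pocket 6, where the centre of a seated cap lies: 8 mm above the pocket's floor, 3 mm above the tray's top, 15 mm above its underside
- set1_mid (a point): pewter-gray cast bottom cap blank, a plain disc 26 mm across and 16 mm tall (35 g, the same either way up); if present, it starts seated in pocket 1 and stays there. This point is its centre, half-way up; its z axis is its own axis
- set2_mid (a point): pewter-gray cast bottom cap blank, a plain disc 26 mm across and 16 mm tall (35 g, the same either way up); if present, it starts seated in pocket 2 and stays there. This point is its centre, half-way up; its z axis is its own axis
- set3_mid (a point): pewter-gray cast bottom cap blank, a plain disc 26 mm across and 16 mm tall (35 g, the same either way up); if present, it starts seated in pocket 3 and stays there. This point is its centre, half-way up; its z axis is its own axis
- set4_mid (a point): pewter-gray cast bottom cap blank, a plain disc 26 mm across and 16 mm tall (35 g, the same either way up); if present, it starts seated in pocket 4 and stays there. This point is its centre, half-way up; its z axis is its own axis
- set5_mid (a point): pewter-gray cast bottom cap blank, a plain disc 26 mm across and 16 mm tall (35 g, the same either way up); if present, it starts seated in pocket 5 and stays there. This point is its centre, half-way up; its z axis is its own axis
- set6_mid (a point): pewter-gray cast bottom cap blank, a plain disc 26 mm across and 16 mm tall (35 g, the same either way up); if present, it starts seated in pocket 6 and stays there. This point is its centre, half-way up; its z axis is its own axis
- spare1_mid (a point): pewter-gray cast bottom cap blank, a plain disc 26 mm across and 16 mm tall (35 g, the same either way up); a spare, starting flat on the bench to the robot's right. This point is its centre, half-way up; its z axis is its own axis
- spare2_mid (a point): pewter-gray cast bottom cap blank, a plain disc 26 mm across and 16 mm tall (35 g, the same either way up); a spare, starting flat on the bench to the robot's right. This point is its centre, half-way up; its z axis is its own axis
- spare3_mid (a point): pewter-gray cast bottom cap blank, a plain disc 26 mm across and 16 mm tall (35 g, the same either way up); a spare, starting flat on the bench to the robot's right. This point is its centre, half-way up; its z axis is its own axis
- spare4_mid (a point): pewter-gray cast bottom cap blank, a plain disc 26 mm across and 16 mm tall (35 g, the same either way up); a spare, starting flat on the bench to the robot's right. This point is its centre, half-way up; its z axis is its own axis
- spare5_mid (a point): pewter-gray cast bottom cap blank, a plain disc 26 mm across and 16 mm tall (35 g, the same either way up); a spare, starting flat on the bench to the robot's right. This point is its centre, half-way up; its z axis is its own axis
- brass_cap_mid (a point): yellow brass cap of the same size lying among the spares, not wanted: leave it. This point is its centre
- button: rosewood valve button, 24 mm across, 10 mm high, a bystander; origin at the centre of its underside
- leadpipe: polished brass leadpipe stub, lying, 107 mm long, 18 mm high, a bystander; origin under its middle, x along it
There are look-alikes about, which are no part of the job. Several things have the shape of the tray; the one meant has the colours described above.

How it is judged:
On the way, in this order (a step that is already met when the one before it is completed fails the run):
1. the tray is home in the corner (horizontal distance between tray and dock below 0.008 m and angle between the x axis of tray and the x axis of dock, either way round below 0.07 rad), for 0.2 s.
2. with the tray home, every pocket holds a gray cap lying flat (all of step 1 and distance between any of set1_mid, spare1_mid, spare2_mid, spare3_mid, spare4_mid, spare5_mid and pocket1 below 0.005 m and distance between any of set2_mid, spare1_mid, spare2_mid, spare3_mid, spare4_mid, spare5_mid and pocket2 below 0.005 m and distance between any of set3_mid, spare1_mid, spare2_mid, spare3_mid, spare4_mid, spare5_mid and pocket3 below 0.005 m and distance between any of set4_mid, spare1_mid, spare2_mid, spare3_mid, spare4_mid, spare5_mid and pocket4 below 0.005 m and distance between any of set5_mid, spare1_mid, spare2_mid, spare3_mid, spare4_mid, spare5_mid and pocket5 below 0.005 m and distance between any of set6_mid, spare1_mid, spare2_mid, spare3_mid, spare4_mid, spare5_mid and pocket6 below 0.005 m), for 0.2 s.
3. the keeper bar is swung shut (value of joint bar below 0.06 rad), for 0.2 s.
At the end, for the whole second after the job is handed in: Tray within 8 mm of its place in the corner and square within 0.07 rad; a gray cap flat in each of the six pockets (centre within 5 mm of its seat); bar within 0.06 rad of its stop; no spare left lying on top of the tray or another cap (all of step 2 and value of joint bar below 0.06 rad and height (world z) of each of spare1_mid, spare2_mid, spare3_mid, spare4_mid, spare5_mid below 0.018 m); the robot touches nothing.
It fails at once if the tray is lifted more than 12 mm off the bench (height (world z) of tray above 0.012 m).
It fails at once if a cap that was already in the tray is taken out (z of any of set1_mid, set2_mid, set3_mid, set4_mid, set5_mid, set6_mid in the frame of tray above 0.035 m).
It fails at once if the brass cap, valve button or leadpipe stub is moved more than 50 mm (distance of any of brass_cap_mid, button, leadpipe from where it was at the start of the episode above 0.05 m).
Of set1, set2, set3, set4, set5, set6 only 1 to 2 are there at a start; the rules pass over those that are not, and their reading is None.
At some moment in a run one of spare1, spare2, spare3, spare4, spare5 may be knocked a few centimetres aside while the robot is not near it.
Once in a run the grip may slacken for a moment while it holds something.
It also fails if it takes over 210 s, if anything falls off the work surface, if the arm or the gripper's body presses on something with over 40 N, if the wrist force passes 120 N, or if a joint passes its speed limit or range.

## Robot

A 7-joint arm with a two-finger parallel gripper is mounted at the origin on the work surface. World frame = base frame: x ahead of the robot, y to its left, z up, the work surface at z = 0. Lengths are in m, angles in rad, forces in N, time in s.
With the tool pointing down it reaches from about 0.4 to 0.85 m from the base axis. Payload 6.9 kg.
Tool frame: the origin (TCP) lies on the front face of the gripper's body, between the roots of the fingers; the fingertips stand 73 mm ahead of it and the grasp point (between the pads) lies 54 mm ahead of it; x points along the fingers, z is the direction in which the jaws open and shut, and the axes are right-handed (so a half turn about x gives the same grasp; the last joint's range is limited). The gripper opens to 85 mm and grips with 20 to 120 N. Pads are 22 mm wide; open, the fingers measure 114 mm over their backs; the gripper's body (76 mm by 85 mm) begins 54 mm behind the grasp point. The pads swing forward as they close: fully open they stand 13 mm farther back than shut.
Start: joints at [-1.23, 0.507, -0.238, 1.5, 0.126, 1.149, -0.155], TCP at [0.145, 0.608, 0.304] pointing down, gripper open.
Joint ranges: [-3.08, 3.08], [-0.24, 2.05], [-1.43, 1.35], [0, 2.5], [-1.52, 4.66], [0.17, 1.96], [-2.89, 2.89]. Speed limits (rad/s): [2.39, 2.39, 3.14, 3.14, 3.14, 3.14, 3.14].

## Interface

Orientations are given as a unit quaternion [x, y, z, w].
In Python, from plant import ctrl, kinematics, snapshot, ticket gives the robot as it stands. Calls block until the motion is done:
- ctrl.goto(position, orientation): joint-space move of the TCP to a pose.
- ctrl.move_linear(position, rate=0.15, frame=None): straight line of the TCP; frame=None keeps the orientation; rate is the mean speed in m/s.
- ctrl.set_joints(angles): joint-space move.
- ctrl.gripper_to(opening, grasp_force=None): opening from 0.0 (shut) to 1.0 (fully open); grasp_force is the grip in N (None keeps the last); returns when the fingers have stopped.
- ctrl.dwell(seconds).
- kinematics.ik(position, orientation): joint angles nearest the present ones, or None.
- snapshot(name): name is "scene" or "side" or "wrist"; returns a dict with "pixels" (420x560x3 uint8, red, green, blue), "mtx" (3x3 intrinsics, pixels), "R" (3x3) and "t" (3): a world point X has camera coordinates R X + t. Camera axes: x right, y down, z forward; pixel columns grow to the right and rows downward; lengths in m; the calibration is good to about 2 mm. A picture is of the moment at which its call begins. There is no depth.
A pose or a line that the arm cannot do raises ctrl.Unreachable and nothing moves.
- ticket.job_done(): hands the job in, once; it reports no verdict.
Readings, each from a call of its own:
- ctrl.get_time_s(): time.
- ctrl.get_q(): joint angles.
- ctrl.get_qd(): joint speeds.
- ctrl.get_joint_efforts(): joint torques, N m.
- ctrl.get_position(): TCP position.
- ctrl.get_eef_rot(): TCP orientation.
- ctrl.get_wrist_force(): force on the tool from outside, world axes, zero at the start.
- ctrl.get_wrist_torque(): the same for the moment, N m.
- ctrl.get_grip_width(): opening from 0.0 (shut) to 1.0 (fully open).
Only numpy, scipy, OpenCV 4.12 (cv2) and the standard library are available. Lean on these libraries where they do the work, as an engineer would, in place of code of your own. Each camera call takes 0.05 s, during which the arm holds its last target.

## Working session

There is one attempt and no reset: what is moved stays moved. The work goes in short steps, each a Python script; the robot and the scene stay as the last script left them, time stands still between calls to the robot, and variables do not carry over. Pictures are saved under pics/ and viewed, and the job is handed in when it is done.

```bash
ls; mkdir -p pics
python3 - <<'E'
from plant import ctrl, kinematics, snapshot, ticket
import cv2,pickle
for n in ["scene","side","wrist"]:
    s=snapshot(n); cv2.imwrite(f"pics/a_{n}.png",s["pixels"][:,:,::-1]); print(n,s["mtx"].tolist(),s["R"].tolist(),s["t"].tolist())
print(ctrl.get_time_s(),ctrl.get_position(),ctrl.get_eef_rot(),ctrl.get_wrist_force())
E
```

```text
pics
scene [[479.4957928012347, 0.0, 287.52552419324957], [0.0, 479.4957928012347, 211.16993017214406], [0.0, 0.0, 1.0]] [[0.5945129175602687, 0.803967149593791, -0.013827987128004286], [0.5899579987787719, -0.4478146706425198, -0.6718716993848443], [-0.5463551505485458, 0.3912784726142835, -0.7405384570282013]] [-0.3050049843398531, -0.2619203361553411, 1.5818565332553745]
side [[427.2590603054882, 0.0, 269.6224205078795], [0.0, 427.2590603054882, 214.4286989256067], [0.0, 0.0, 1.0]] [[0.8843972911338824, -0.4663369437008116, -0.01926879277061889], [-0.33776520796090825, -0.6109803187596847, -0.71597326373227], [0.32211193043129477, 0.6397131427664279, -0.6978617336161399]] [-0.43811722502754014, 0.23056095531585677, 0.8869282282899281]
wrist [[334.79886143093586, 0.0, 279.7827328379731], [0.0, 334.79886143093586, 213.07817342933535], [0.0, 0.0, 1.0]] [[0.23150758208264485, 0.972831896773913, -0.001529724655246834], [0.9369302840399206, -0.22254017775469467, 0.2695134730097647], [0.2618508779575196, -0.06382765783092995, -0.9629954038357073]] [-0.624020264030663, -0.03651739188074639, 0.37900138636932945]
0.15 [0.14541381 0.60758364 0.30322971] [-0.43828378  0.55548663  0.4376985   0.55476297] [-0.24549109 -0.15592418  0.65344965]
```

View pics/a_scene.png

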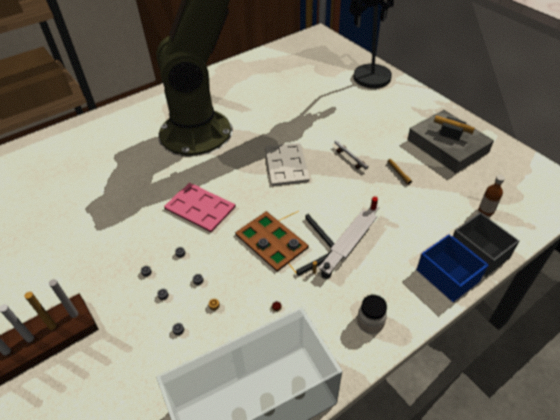

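View pics/a_side.png

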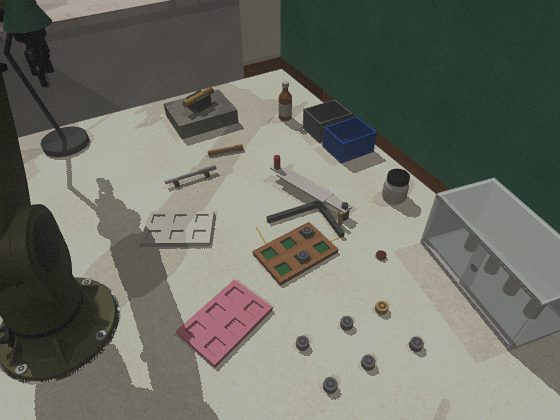

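View pics/a_wrist.png

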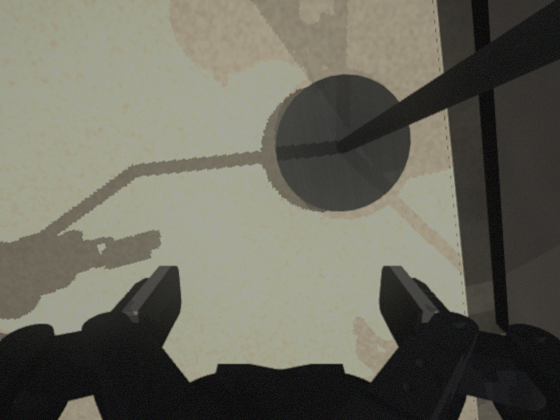

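The scene picture shows the wooden tray at about (272,240) with two caps, and the dark rails at (320,230) and (312,264). The bar runs from (328,266) to the red knob at (374,203). The spares are at (180,252), (146,271), (197,279), (162,294) and (178,328), the brass cap at (214,303), and the button at (276,306). Next I'll zoom in and localise them.

```bash
cat > h.py <<'E'
from plant import ctrl, kinematics, snapshot, ticket
import numpy as np, cv2
from scipy.spatial.transform import Rotation as Rot
def p2w(s,uv,z):
    K=np.array(s["mtx"]);R=np.array(s["R"]);t=np.array(s["t"])
    d=R.T@np.linalg.inv(K)@np.array([uv[0],uv[1],1.]);c=-R.T@t
    return c+d*(z-c[2])/d[2]
def w2p(s,X):
    K=np.array(s["mtx"]);p=K@(np.array(s["R"])@np.array(X)+np.array(s["t"]));return p[:2]/p[2]
def rectify(s,z,x0,x1,y0,y1,res=0.001):
    # top view, image up=+x, left=+y
    W=int((y1-y0)/res);H=int((x1-x0)/res)
    dst=np.float32([[0,0],[W,0],[W,H],[0,H]])
    src=np.float32([w2p(s,[x1,y1,z]),w2p(s,[x1,y0,z]),w2p(s,[x0,y0,z]),w2p(s,[x0,y1,z])])
    return cv2.warpPerspective(s["pixels"][:,:,::-1].copy(),cv2.getPerspectiveTransform(src,dst),(W,H),flags=cv2.INTER_LINEAR)
def down(phi):
    # tool x down; tool z (jaw) along angle phi in world xy
    x=np.array([0,0,-1.]);z=np.array([np.cos(phi),np.sin(phi),0]);y=np.cross(z,x)
    return Rot.from_matrix(np.stack([x,y,z],1)).as_quat()
E
python3 - <<'E'
from h import *
s=snapshot("scene"); q=snapshot("side")
for nm,a,b in [("sp",(180,252),(303,343)),("sp",(146,271),(331,385)),("sp",(197,279),(347,323)),("sp",(162,294),(369,362)),("sp",(178,328),(417,344)),("brass",(214,303),(382,307)),]:
    print(nm,p2w(s,a,.008).round(3),p2w(q,b,.008).round(3))
for nm,a,b,z in [("button",(276,306),(381,255),.005),("pipe",(398,170),(226,150),.009),("knob top",(374.5,198),(277,157),.075),("tray",(272,240),(296,252),.012)]:
    print(nm,p2w(s,a,z).round(3),p2w(q,b,z).round(3))
cv2.imwrite("pics/rect_s.png",rectify(s,.012,.35,.95,-.4,.4)); cv2.imwrite("pics/rect_q.png",rectify(q,.012,.35,.95,-.4,.4))
print(Rot.from_quat(ctrl.get_eef_rot()).as_matrix().round(2))
E
```

```text
sp [ 0.421 -0.277  0.008] [ 0.423 -0.279  0.008]
sp [ 0.423 -0.373  0.008] [ 0.424 -0.375  0.008]
sp [ 0.521 -0.283  0.008] [ 0.524 -0.283  0.008]
sp [ 0.508 -0.372  0.008] [ 0.512 -0.372  0.008]
sp [ 0.613 -0.384  0.008] [ 0.617 -0.386  0.008]
brass [ 0.605 -0.284  0.008] [ 0.61  -0.287  0.008]
button [ 0.699 -0.171  0.005] [ 0.7   -0.171  0.005]
pipe [0.541 0.389 0.009] [0.548 0.385 0.009]
knob top [0.625 0.204 0.075] [0.625 0.2   0.075]
tray [ 0.535 -0.067  0.012] [ 0.527 -0.072  0.012]
[[-0.   -0.97  0.23]
 [-0.    0.23  0.97]
 [-1.    0.   -0.  ]]
```

View pics/rect_s.png

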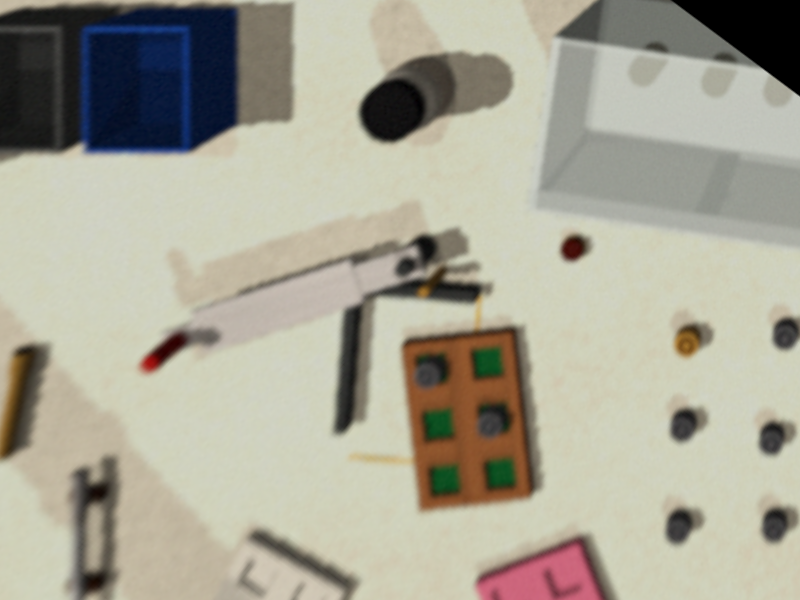

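View pics/rect_q.png

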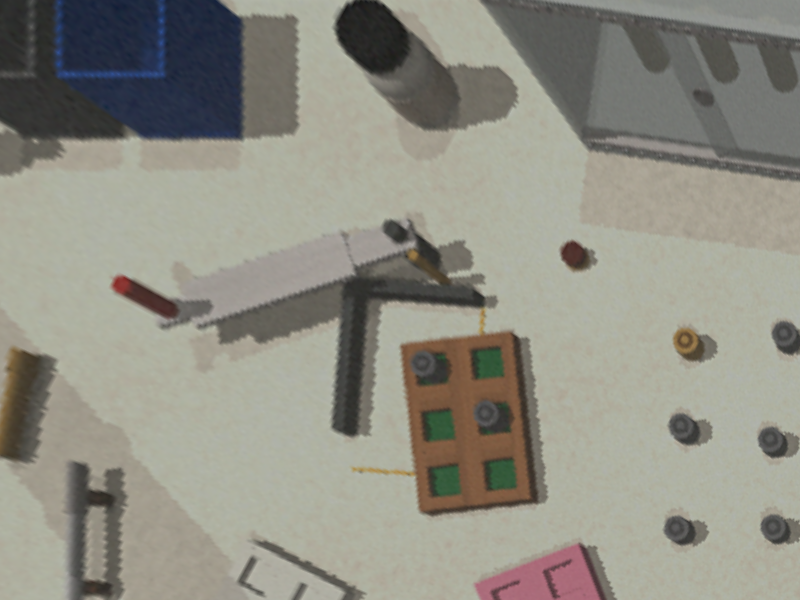

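Run:
```python
from h import *
s=snapshot("wrist");c=-np.array(s["R"]).T@np.array(s["t"]);print("cam",c,ctrl.get_position())
for phi in [-np.pi/2,np.pi/2]:
    print(phi,kinematics.ik([0.52,-0.03,.36],down(phi)))
ctrl.goto([0.50,-0.03,.36],down(-np.pi/2))
s=snapshot("wrist");c=-np.array(s["R"]).T@np.array(s["t"]);print("cam",c,ctrl.get_position())
cv2.imwrite("pics/b_wrist.png",s["pixels"][:,:,::-1]); np.save("b.npy",s,allow_pickle=True); print(ctrl.get_time_s())
```

```text
cam [0.07944209 0.62324925 0.37422244] [0.14541916 0.60773154 0.30356068]
-1.5707963267948966 [-0.46576521  0.35701862  0.68495593  1.68336622 -0.2407353   1.18727158
 -1.29168392]
1.5707963267948966 [-0.19443295  0.30675667  0.28345122  1.68023124 -0.09194116  1.16766301
  1.68338965]
cam [ 0.56875572 -0.02914168  0.4304836 ] [ 0.50019019 -0.0290469   0.35978553]
2.9417
```

View pics/b_wrist.png

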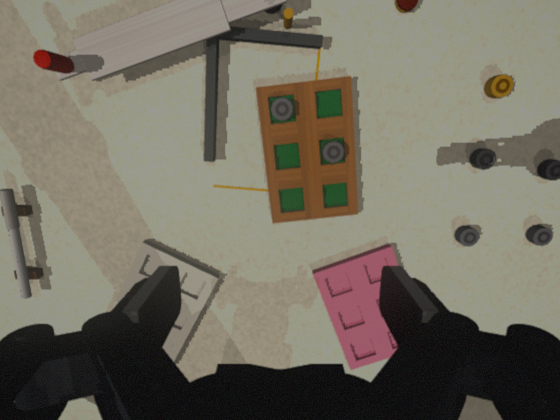

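The wrist view shows the tray's four top corners at about (258,88), (352,78), (358,213) and (273,222). The side rail is at (211,100), the back rail at (275,37), and the caps sit at (282,108) and (333,151). I'll rectify this view to measure precisely.

Run:
```python
from h import *
s=np.load("b.npy",allow_pickle=True).item()
a=rectify(s,.016,.50,.70,-.13,.13,.0005); b=rectify(s,.012,.42,.64,-.15,.05,.0005)
# grid
cv2.imwrite("pics/b_rail.png",a); cv2.imwrite("pics/b_tray.png",b)
```

```text
(no output)
```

View pics/b_rail.png

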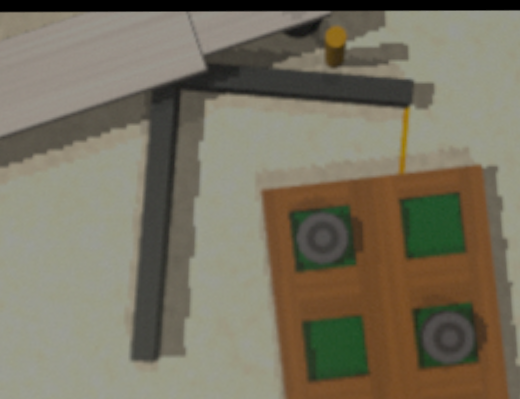

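View pics/b_tray.png

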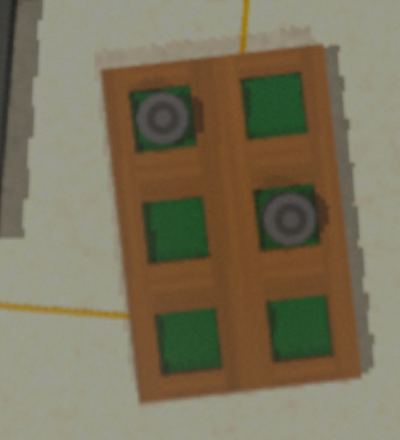

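```bash
cat >> h.py <<'E'
class F:
    def __init__(s,x,y,th): s.x,s.y,s.th=x,y,th; s.c,s.s=np.cos(th),np.sin(th)
    def w(s,p,z=0): return np.array([s.x+s.c*p[0]-s.s*p[1],s.y+s.s*p[0]+s.c*p[1],z])
    def inv(s,p): d=np.array(p[:2])-[s.x,s.y]; return np.array([s.c*d[0]+s.s*d[1],-s.s*d[0]+s.c*d[1]])
def poly(im,s,f,pts,z,col,k,off=(0,0)):
    P=np.array([(w2p(s,f.w(p,z))-off)*k for p in pts]); cv2.polylines(im,[np.int32(np.round(P*8))],True,col,1,cv2.LINE_AA,3)
def overlay(s,dock,tray,fn,crop,k=2):
    x0,y0,x1,y1=crop; im=cv2.resize(s["pixels"][y0:y1,x0:x1,::-1].copy(),None,fx=k,fy=k,interpolation=cv2.INTER_CUBIC); o=np.array([x0,y0])
    poly(im,s,dock,[(.085,.069),(.097,.069),(.097,-.057),(.085,-.057)],.016,(255,255,0),k,o)
    poly(im,s,dock,[(.085,.057),(.085,.069),(-.085,.069),(-.085,.057)],.016,(255,255,0),k,o)
    poly(im,s,dock,[(.085,.057),(-.085,.057),(-.085,-.057),(.085,-.057)],.0,(0,255,255),k,o)
    if tray is not None:
        poly(im,s,tray,[(.084,.056),(-.084,.056),(-.084,-.056),(.084,-.056)],.012,(255,0,255),k,o)
        for i in (-1,0,1):
            for j in (-.5,.5):
                c=np.array([i*.056,j*.056]); h=.0155
                poly(im,s,tray,[c+[h,h],c+[-h,h],c+[-h,-h],c+[h,-h]],.012,(255,0,255),k,o)
    cv2.imwrite(fn,im)
E
python3 - <<'E'
from h import *
s=np.load("b.npy",allow_pickle=True).item()
overlay(s,F(.5674,-.009,-.077),F(.528,-.0659,.111),"pics/b_ov.png",(190,0,390,230),3)
s=snapshot("scene"); overlay(s,F(.5674,-.009,-.077),F(.528,-.0659,.111),"pics/b_ov2.png",(220,190,400,300),4)
E
```

```text
(no output)
```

View pics/b_ov.png

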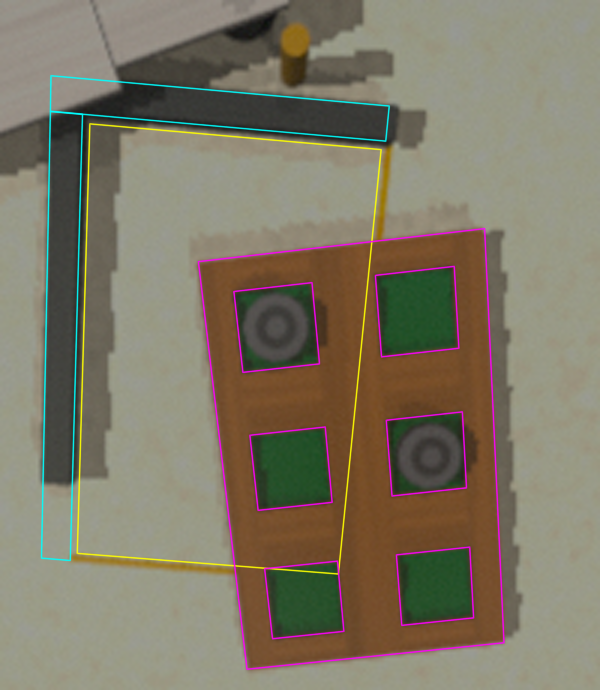

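View pics/b_ov2.png

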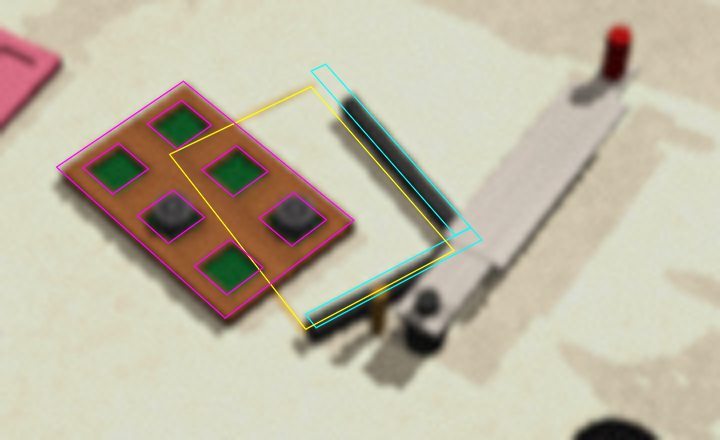

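The overlay fits in the wrist view: dock at (0.5675,-0.0095,-0.077), tray at (0.528,-0.066,0.111). I'll push +y first, with both open fingertips against the tray's long side.

```bash
cat >> h.py <<'E'
D=F(.5675,-.0095,-.077)
def push(start,dirn,maxd,z,fmax,step=.004,rate=.05):
    """start: dock xy; dirn: dock unit; advance in steps until force"""
    R=np.array([[D.c,-D.s],[D.s,D.c]]); dw=R@np.array(dirn)
    ctrl.dwell(.15); f0=np.array(ctrl.get_wrist_force()); d=0; log=[]
    while d<maxd:
        d=min(maxd,d+step); p=D.w(np.array(start)+np.array(dirn)*d,z)
        ctrl.move_linear(list(p),rate=rate)
        f=(np.array(ctrl.get_wrist_force())-f0); fp=-f[:2]@dw; log.append((round(d,3),round(float(fp),1),round(float(f[2]),1)))
        if fp>fmax: break
    print(log); return d
E
python3 - <<'E'
from h import *
phi=D.th
st=(-.034,-.15)
for p in (phi,phi+np.pi): print(p,kinematics.ik(list(D.w(st,.12)),down(p)))
ctrl.goto(list(D.w(st,.12)),down(phi)); print(ctrl.get_grip_width())
ctrl.move_linear(list(D.w(st,.066)),rate=.1); print(ctrl.get_wrist_force(),ctrl.get_position())
s=snapshot("side"); cv2.imwrite("pics/c_side.png",cv2.resize(s["pixels"][180:360,200:460,::-1],None,fx=3,fy=3)); print(ctrl.get_time_s())
E
```

```text
-0.077 [ 0.10064267  0.61417615  0.22390662  1.93618412 -0.22366611  0.61492188
  0.39135391]
3.064592653589793 [-0.25038638  0.75991035  0.82944689  1.94047643 -0.78561565  0.80144991
 -2.19127536]
1.001389146305645
[ 0.52649658 -0.0784641   0.42382839] [ 0.52225778 -0.1564561   0.06626062]
5.225
```

View pics/c_side.png

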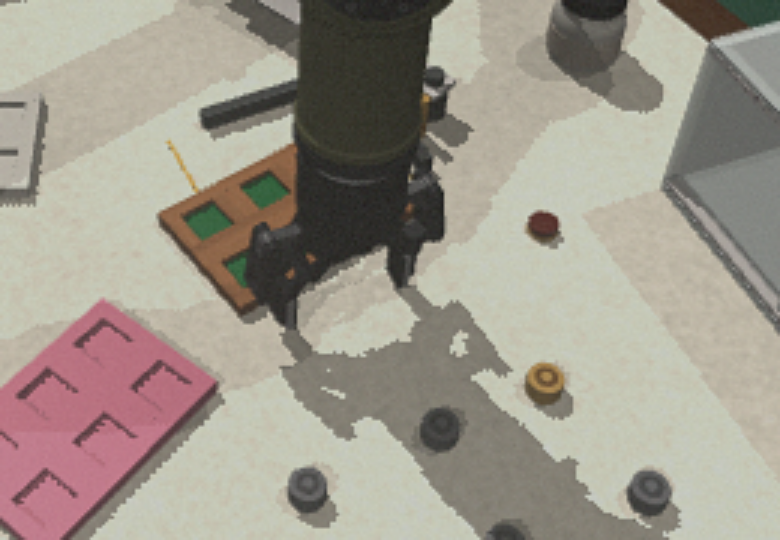

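The fingertips at (290,325) and (403,285) are just off the bench beside the tray's right side. I'll push now.

Run:
```python
from h import *
d=push((-.034,-.15),(0,1),.09,.066,14)
print(-.15+d,ctrl.get_time_s())
s=snapshot("wrist"); cv2.imwrite("pics/d_w.png",s["pixels"][:,:,::-1])
# back off & lift
p=D.w((-.034,-.15+d-.02),.066); ctrl.move_linear(list(p),rate=.15); ctrl.move_linear([p[0],p[1],.12],rate=.2)
s=snapshot("scene"); overlay(s,D,None,"pics/d_s.png",(220,190,400,300),4);print(ctrl.get_time_s())
```

```text
[(0.004, -0.5, -0.9), (0.008, 0.3, -0.4), (0.012, 0.4, 0.3), (0.016, 1.2, -1.6), (0.02, 0.6, -0.6), (0.024, -0.7, -0.0), (0.028, -0.4, -0.2), (0.032, -0.2, -0.6), (0.036, -0.8, -0.9), (0.04, 0.1, -0.5), (0.044, 0.2, -0.2), (0.048, -0.5, -0.7), (0.052, 0.8, -0.4), (0.056, 0.4, -1.4), (0.06, 0.5, -0.9), (0.064, 0.2, 0.3), (0.068, -0.2, -0.7), (0.072, 0.4, -0.7), (0.076, 0.2, -0.4), (0.08, 0.6, -0.4), (0.084, 0.5, -0.3), (0.088, 6.4, 0.2), (0.09, 11.7, -0.4)]
-0.06 11.125
11.925
```

View pics/d_s.png

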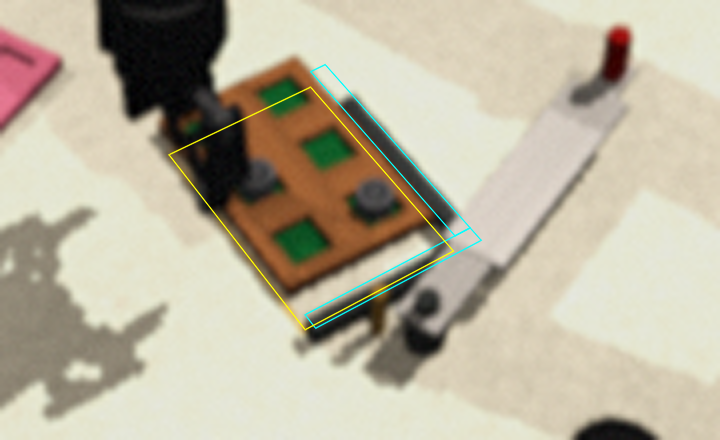

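View pics/d_w.png

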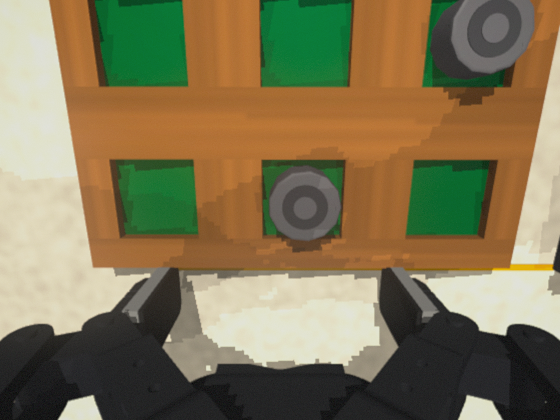

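The tray is now square against the side rail, still short of the back rail. Now I'll push +x.

Run:
```python
from h import *
phi=D.th-np.pi/2; z=.066
st=(-.138,0.0)
ctrl.goto(list(D.w(st,.13)),down(phi))
ctrl.move_linear(list(D.w(st,z)),rate=.1)
d=push(st,(1,0),.055,z,14)
print(st[0]+d,ctrl.get_time_s())
p=D.w((st[0]+d-.02,0),z); ctrl.move_linear(list(p),rate=.15); ctrl.move_linear([p[0],p[1],.3],rate=.3)
s=snapshot("wrist"); overlay(s,D,F(.5675,-.0095,-.077),"pics/e_w.png",(140,0,400,260),3);
s=snapshot("scene"); overlay(s,D,None,"pics/e_s.png",(220,190,400,300),4);print(ctrl.get_time_s())
```

```text
[(0.004, 0.6, 0.1), (0.008, 0.5, -0.1), (0.012, 0.3, -0.4), (0.016, 0.7, -1.0), (0.02, 2.3, -0.2), (0.024, 3.0, -0.4), (0.028, 2.7, -1.2), (0.032, 1.4, 0.2), (0.036, 2.4, -1.7), (0.04, 1.6, -0.6), (0.044, 2.2, -0.2), (0.048, 11.1, 4.5), (0.052, 19.7, 12.1)]
-0.086 17.2417
18.5583
```

View pics/e_w.png

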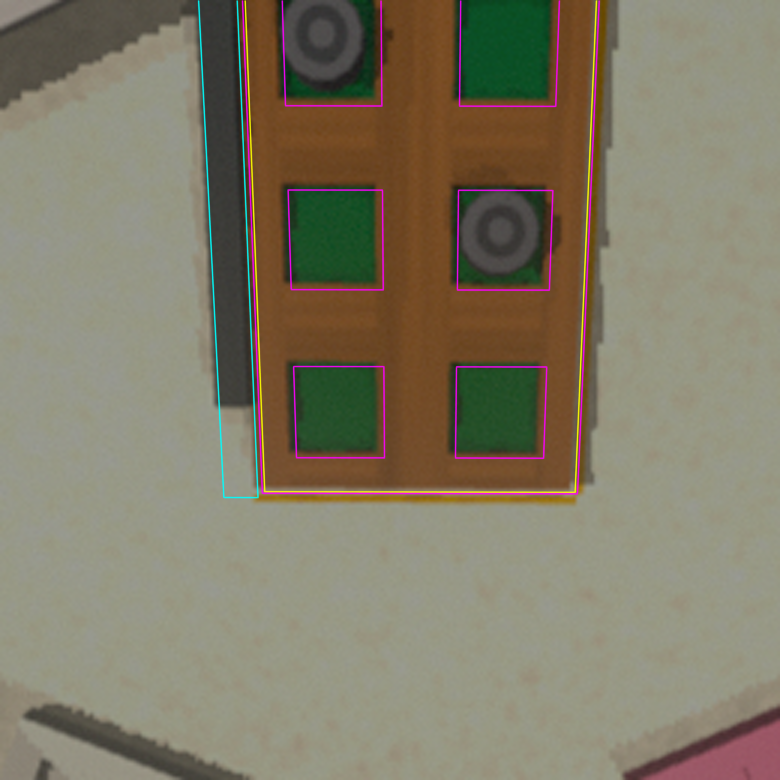

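View pics/e_s.png

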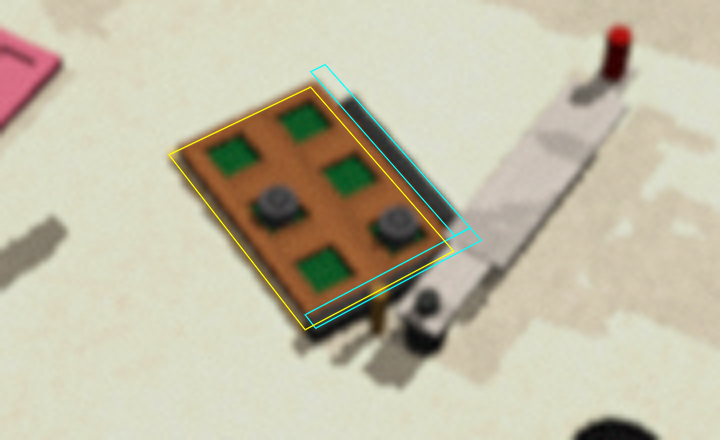

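The tray is home, with gaps under 1 mm to both rails and force contact on both. Next I'll touch the bench to calibrate the tip length and take a wrist view of the spares.

Run:
```python
from h import *
print(ctrl.get_time_s())
ctrl.goto([.455,-.33,.36],down(-np.pi/2-.077))
s=snapshot("wrist"); np.save("f.npy",s,allow_pickle=True); cv2.imwrite("pics/f_w.png",s["pixels"][:,:,::-1])
# touch test between spares
ctrl.gripper_to(0.31,30)
p=[.468,-.325]
ctrl.goto([*p,.10],down(-np.pi/2)); ctrl.dwell(.15)
f0=np.array(ctrl.get_wrist_force()); z=.10
ctrl.move_linear([*p,.081],rate=.1); z=.081
while z>.062:
    z-=.001; ctrl.move_linear([*p,z],rate=.03); f=np.array(ctrl.get_wrist_force())-f0
    if f[2]>4: break
print("contact",z,ctrl.get_position(),f,ctrl.get_grip_width())
ctrl.move_linear([*p,.12],rate=.2); print(ctrl.get_time_s())
```

```text
18.5583
contact 0.072 [ 0.4680198  -0.3250881   0.07253314] [-0.98325514  1.12976963  5.45035947] 0.31204545104866316
24.625
```

View pics/f_w.png

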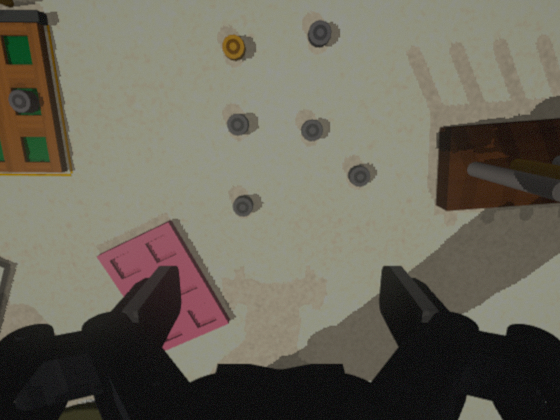

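The wrist view shows the brass cap at (234,46) and gray spares at (319,33), (237,124), (312,130), (359,175) and (243,205). One of them, the (359,175) spare, has been shifted from its first position. I'll detect them and pick.

```bash
cat >> h.py <<'E'
def caps(s,guess,z=.016):
    """refine cap top centres near pixel guesses with a Hough circle on the rectified patch"""
    out=[]
    for g in guess:
        c=p2w(s,g,z); im=rectify(s,z,c[0]-.03,c[0]+.03,c[1]-.03,c[1]+.03,.0004)
        gr=cv2.medianBlur(cv2.cvtColor(im,cv2.COLOR_BGR2GRAY),5)
        h=cv2.HoughCircles(gr,cv2.HOUGH_GRADIENT,1,200,param1=80,param2=8,minRadius=28,maxRadius=37)
        if h is None: out.append(None);continue
        u,v,r=h[0][0]; out.append((float(c[0]+.03-v*.0004),float(c[1]+.03-u*.0004),float(r*.4)))
    return out
E
python3 - <<'E'
from h import *
s=np.load("f.npy",allow_pickle=True).item()
g=[(234,46),(319,33),(237,124),(312,130),(359,175),(243,205)]
r=caps(s,g); im=cv2.resize(s["pixels"][0:230,200:400,::-1].copy(),None,fx=3,fy=3)
for gg,c in zip(g,r):
    print(c, p2w(s,gg,.016).round(4))
    if c:
        P=[((w2p(s,[c[0]+.013*np.cos(a),c[1]+.013*np.sin(a),.016])-[200,0])*3) for a in np.linspace(0,6.28,40)]
        cv2.polylines(im,[np.int32(P)],True,(0,255,0),1)
cv2.imwrite("pics/f_c.png",im)
E
```

```text
(0.606787411552153, -0.28787654681531394, 14.080000877380371) [ 0.6074 -0.2881  0.016 ]
(0.6128752461118484, -0.38394886478667356, 13.199999809265137) [ 0.6135 -0.3841  0.016 ]
(0.5220348263213067, -0.2824337716295928, 13.199999809265137) [ 0.5226 -0.2822  0.016 ]
(0.5092374834057926, -0.3698896422826228, 12.640000343322754) [ 0.509  -0.3713  0.016 ]
(0.4505926762949578, -0.42797036980948633, 14.119999885559082) [ 0.4504 -0.427   0.016 ]
(0.4217283619380512, -0.278835665349196, 13.680000305175781) [ 0.4227 -0.279   0.016 ]
```

View pics/f_c.png

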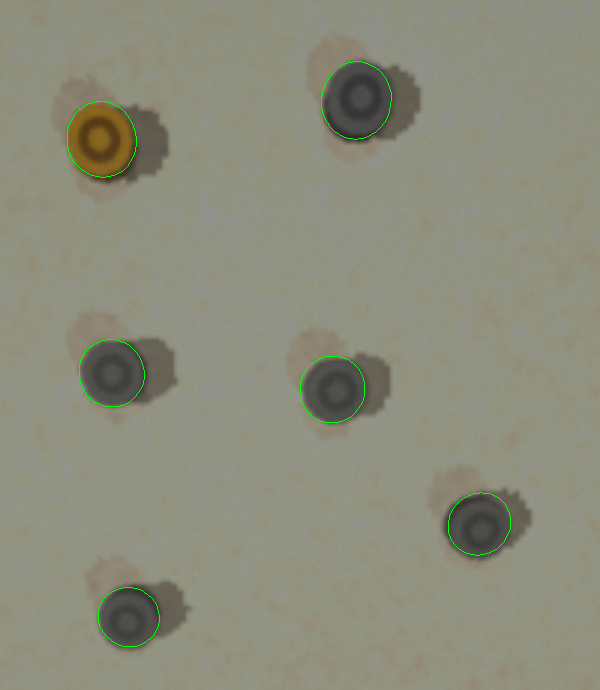

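```bash
cat >> h.py <<'E'
T=F(.5685,-.0087,-.077); PH=D.th-np.pi/2
ZP=.0785
def pick(c):
    q=down(PH); ctrl.gripper_to(.6,40)
    ctrl.goto([c[0],c[1],.14],q); ctrl.move_linear([c[0],c[1],ZP],rate=.15)
    ctrl.gripper_to(0,40); w=ctrl.get_grip_width()
    ctrl.move_linear([c[0],c[1],.16],rate=.25); w2=ctrl.get_grip_width(); print("pick",w,w2,ctrl.get_time_s()); return w2
def place(pk):
    p=T.w(pk); ctrl.goto([p[0],p[1],.15],down(PH)); w=ctrl.get_grip_width(); print("at",w)
    if w<.25: print("LOST"); return False
    ctrl.move_linear([p[0],p[1],ZP+.0085],rate=.12); f=ctrl.get_wrist_force(); w=ctrl.get_grip_width()
    print("down",w,np.round(f,1))
    ctrl.gripper_to(.47); ctrl.dwell(.1)
    ctrl.move_linear([p[0],p[1],.16],rate=.25); print(ctrl.get_time_s()); return True
E
python3 - <<'E'
from h import *
pick((.5223,-.2823))
s=snapshot("wrist"); cv2.imwrite("pics/g0.png",s["pixels"][:,:,::-1])
if place((.056,-.028)):
    p=T.w((-.09,-.02)); ctrl.goto([p[0],p[1],.30],down(PH)); s=snapshot("wrist"); cv2.imwrite("pics/g1.png",s["pixels"][:,:,::-1]); print(ctrl.get_time_s())
E
```

```text
pick 0.2806360710841358 0.2782734352794128 26.7667
at 0.2780259757790562
down 0.2814607061075614 [ 0.1 -0.1 -0.6]
29.3667
30.2417
```

View pics/g1.png

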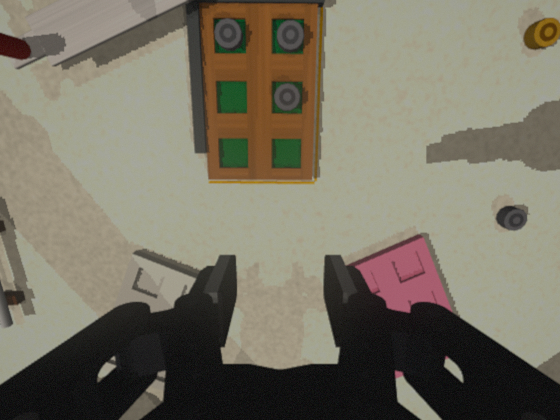

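View pics/g0.png

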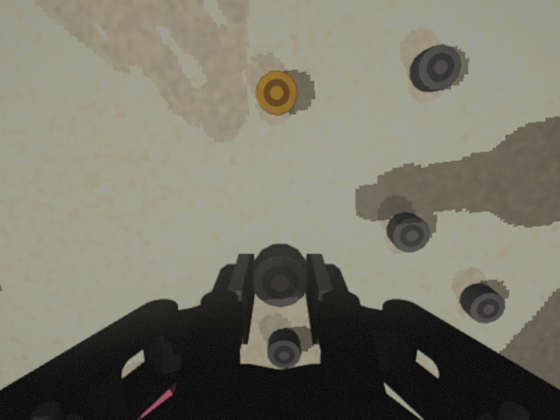

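The first cap sits in its pocket at (290,35), like its neighbours. On to the next two, checking grip width each time.

Run:
```python
from h import *
for c,pk in [((.4222,-.279),(0,.028)),((.509,-.3705),(-.056,.028))]:
    # quick look before picking
    ctrl.goto([c[0]-.055,c[1],.25],down(PH)); s=snapshot("wrist"); r=caps(s,[w2p(s,[*c,.016])]); print("see",r)
    if r[0] is None or np.hypot(r[0][0]-c[0],r[0][1]-c[1])>.004:
        cv2.imwrite("pics/h_bad.png",s["pixels"][:,:,::-1]); print("moved?",c); break
    w=pick(((c[0]+r[0][0])/2,(c[1]+r[0][1])/2))
    if w<.25: break
    if not place(pk): break
p=T.w((-.09,-.02)); ctrl.goto([p[0],p[1],.30],down(PH)); s=snapshot("wrist"); cv2.imwrite("pics/h1.png",s["pixels"][:,:,::-1]); print(ctrl.get_time_s())
```

```text
see [(0.4212000005066403, -0.27799999916553564, 12.640000343322754)]
pick 0.2796871736577136 0.2760809064585024 33.6167
at 0.2778991465734383
down 0.2783529902783026 [ 1.3 -0.2 -0.9]
36.4
see [(0.5092000003308069, -0.3710999983102091, 12.760000228881836)]
pick 0.2746982580541075 0.2731714975002478 40.2167
at 0.27498612061912464
down 0.27765730082405216 [-1.3  0.4 -0.4]
43.2083
43.9167
```

View pics/h1.png

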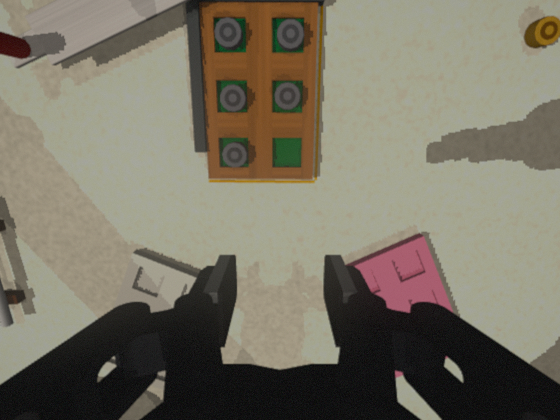

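Five pockets are filled, and only the one at (287,153) is empty. Now the last cap.

Run:
```python
from h import *
for c,pk in [((.613,-.384),(-.056,-.028))]:
    ctrl.goto([c[0]-.055,c[1],.25],down(PH)); s=snapshot("wrist"); cv2.imwrite("pics/i0.png",s["pixels"][:,:,::-1]); r=caps(s,[w2p(s,[*c,.016])]); print("see",r)
    if r[0] is None or np.hypot(r[0][0]-c[0],r[0][1]-c[1])>.004:
        print("moved?",c); break
    w=pick(((c[0]+r[0][0])/2,(c[1]+r[0][1])/2))
    if w<.25: break
    if not place(pk): break
p=T.w((-.09,-.02)); ctrl.goto([p[0],p[1],.24],down(PH)); s=snapshot("wrist"); overlay(s,D,T,"pics/i1.png",(160,0,380,210),3.5); print(ctrl.get_time_s())
s=snapshot("side"); cv2.imwrite("pics/i2.png",cv2.resize(s["pixels"][130:330,200:460,::-1],None,fx=3,fy=3))
```

```text
see [(0.6144000001549734, -0.38419999898970225, 12.280000686645508)]
pick 0.2753406949427717 0.2740951652292221 47.5833
at 0.27572920563659437
down 0.27358253484709205 [-0.4 -0.5 -0.6]
50.4833
50.975
```

View pics/i1.png

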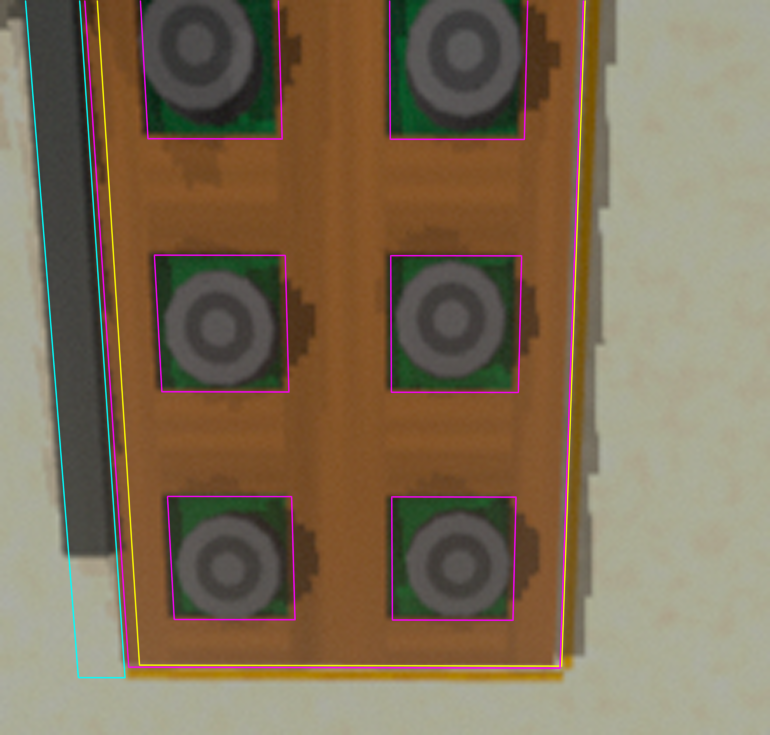

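View pics/i2.png

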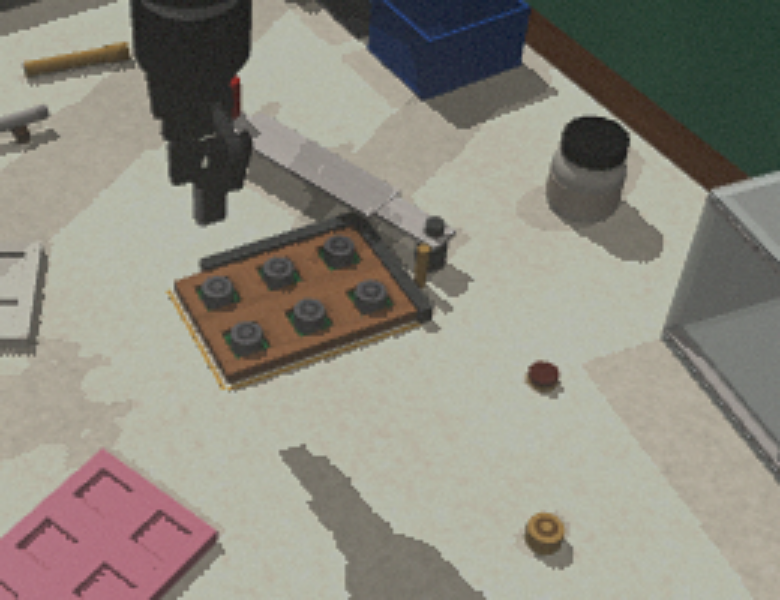

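All six caps are seated: cap tops lie within the pocket squares in the wrist view and all sit level in the side view. Now I'll swing the bar by its knob with closed fingers.

```bash
cat > bar.py <<'E'
from h import *
PV=np.array([.13,0]); r=.234; Z=.118
def pose(a,off):
    p=PV+r*np.array([-np.cos(a),np.sin(a)])+off*np.array([np.sin(a),np.cos(a)])
    return list(D.w(p,Z)), down(D.th-a)
E
python3 - <<'E'
from bar import *
a0=1.18; off=.035
p,q=pose(a0,off); print(p,kinematics.ik(p,q))
ctrl.gripper_to(0)
ctrl.goto([p[0],p[1],.25],q); ctrl.move_linear(p,rate=.15)
s=snapshot("scene"); cv2.imwrite("pics/j0.png",cv2.resize(s["pixels"][130:300,250:450,::-1],None,fx=4,fy=3.5)); 
s=snapshot("wrist"); cv2.imwrite("pics/j1.png",s["pixels"][:,:,::-1]); print(ctrl.get_time_s())
E
```

```text
[np.float64(0.6581765056962131), np.float64(0.2138768558135702), np.float64(0.118)] [-0.7347025   0.90646517  0.76167357  1.52156171 -0.70097542  1.00185178
 -1.03345355]
53.7667
```

View pics/j0.png

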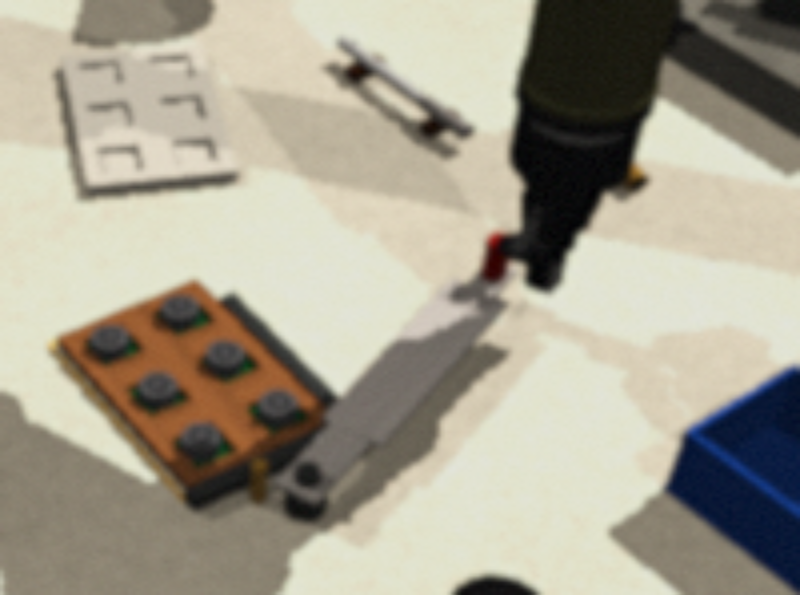

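View pics/j1.png

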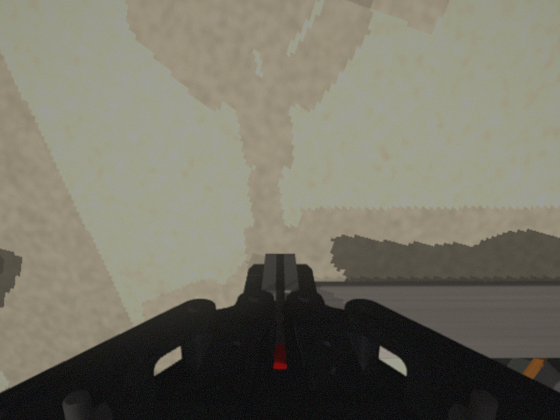

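The closed fingertips are behind the knob, which shows red at (280,357), centred on the tool. Now I'll sweep the arc.

Run:
```python
from bar import *
ctrl.dwell(.1); f0=np.array(ctrl.get_wrist_force()); off=.014; a=1.24; log=[]
while a>-.05:
    a-= .04 if a>.1 else .015
    p,q=pose(a,off); ctrl.move_linear(p,rate=.09,frame=q)
    f=np.array(ctrl.get_wrist_force())-f0
    t=np.array([np.sin(a),np.cos(a)]); tw=D.w(t)[:2]-[D.x,D.y]; ft=float(f[:2]@tw); log.append((round(a,2),round(ft,1)))
    if ft>7: break
print(log); print(ctrl.get_time_s(),a)
s=snapshot("scene"); cv2.imwrite("pics/k0.png",cv2.resize(s["pixels"][170:300,210:410,::-1],None,fx=4,fy=4));
```

```text
[(1.2, 0.0), (1.16, 0.6), (1.12, -0.5), (1.08, 0.2), (1.04, 0.0), (1.0, 0.6), (0.96, -1.1), (0.92, -0.0), (0.88, 0.5), (0.84, 0.8), (0.8, 0.6), (0.76, 1.4), (0.72, 0.1), (0.68, 1.1), (0.64, 0.2), (0.6, 0.2), (0.56, 0.1), (0.52, -0.0), (0.48, 0.5), (0.44, 0.1), (0.4, 0.8), (0.36, 0.3), (0.32, 0.5), (0.28, 0.9), (0.24, 0.9), (0.2, 1.2), (0.16, 0.1), (0.12, 0.8), (0.08, 0.5), (0.06, -0.1), (0.05, 1.2), (0.03, 2.4), (0.02, 11.9)]
62.4333 0.019999999999999435
```

View pics/k0.png

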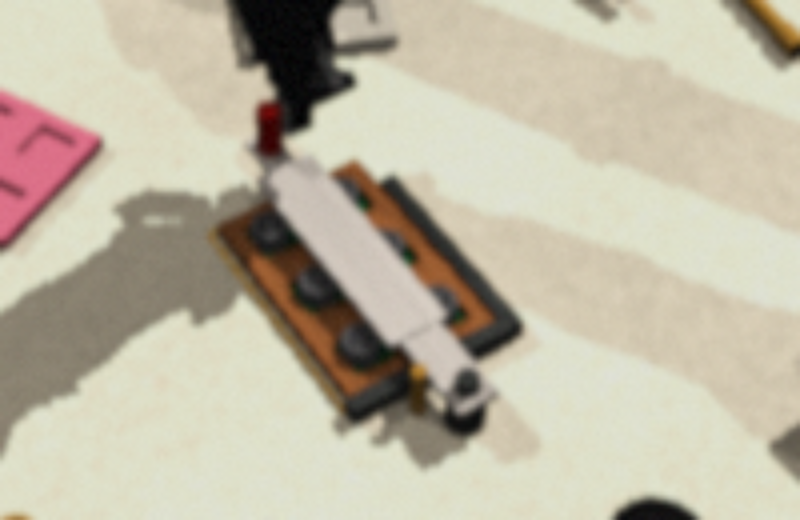

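Run:
```python
from bar import *
p,q=pose(.02,.05); ctrl.move_linear(p,rate=.1); ctrl.move_linear([p[0],p[1],.33],rate=.25)
pp=D.w((-.10,-.06),.33); ctrl.goto(list(pp),down(PH))
s=snapshot("wrist"); overlay(s,D,T,"pics/l0.png",(120,0,420,260),2.5)
k=w2p(s,D.w((-.104,0),.075)); print("knob pred px",k,(k-[120,0])*2.5)
s=snapshot("side"); cv2.imwrite("pics/l1.png",s["pixels"][:,:,::-1]); print(ctrl.get_time_s(),ctrl.get_wrist_force())
print(p2w(s,(0,0),0) is not None)
```

```text
knob pred px [219.40710306 194.69918696] [248.51775764 486.74796739]
65.125 [0.82044036 0.7022153  0.04391136]
True
```

View pics/l0.png

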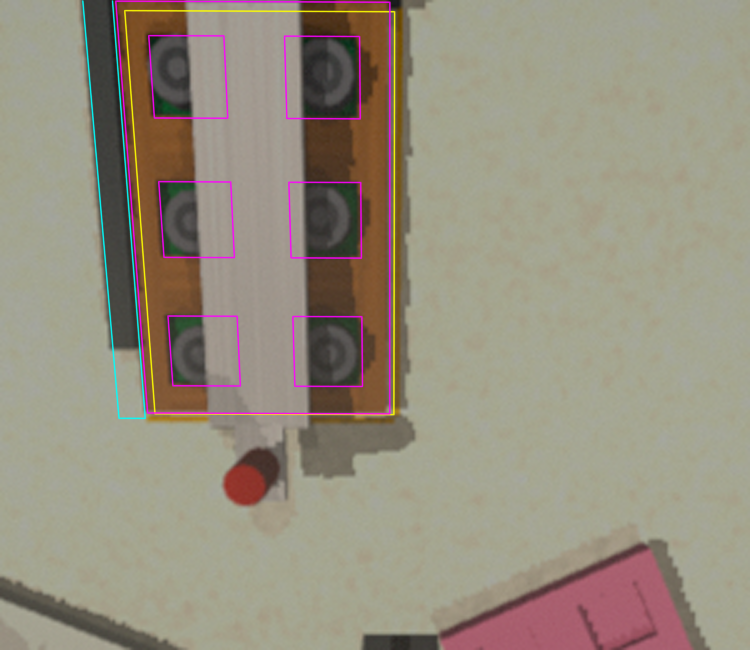

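View pics/l1.png

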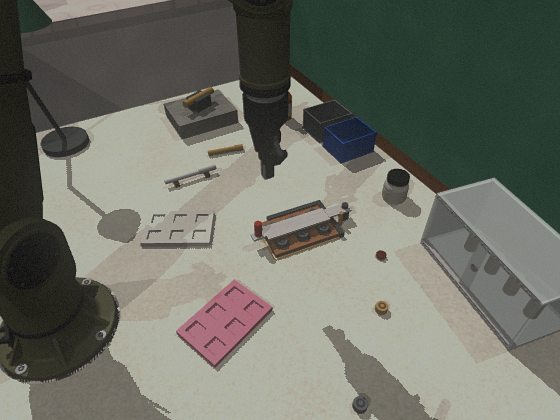

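The knob top is at (245,485) against (248.5,487) predicted for angle 0, so the bar is within about 0.01 rad of its stop. Bystanders are where they were, and the robot is clear.

```bash
python3 -c "
from plant import ctrl,ticket
ctrl.dwell(.5); print(ticket.job_done(), ctrl.get_time_s())"
```

```text
the job is handed in; nothing more can be done
the job is handed in; nothing more can be done
```

The job is done and handed in at about 66 s of the 210 s allowed. No verdict was reported.

- **Tray:** I slid it home with two fingertip pushes, against the side rail and then the back rail. Both ended in firm contact (about 12 N and 20 N), and it sits about 1 mm from the dock pose I measured.
- **Caps:** I placed four spares in the four empty pockets, leaving the two caps already there. All six looked flat and centred from the wrist and side cameras before I swung the bar. The fifth spare and the brass cap stayed on the bench.
- **Keeper bar:** I swung it by the knob until the force rose to about 12 N at the stop. The last picture puts the knob about 1 mm from its shut position, roughly 0.01 rad.

- **Disturbances:** One spare was knocked aside early on, and I found it in the wrist view and left it as the leftover. I saw no loss of grip, and the other parts looked undisturbed in the last side picture.
- **Disagreement:** The scene camera showed the dock 2–3 mm away from where the wrist camera put it, about its stated accuracy. I relied on the wrist view and the contact forces.

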